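# Take the retaining cap off the run-out spindle of a label-roll holder

## Task

The spindle with the empty brown core has run out: unscrew the blue cap above that core so that I can fit a new roll. One spindle of this holder has a left-hand thread and nobody remembers which, so try the cap both ways, unscrew it the way that gives without ever forcing it against a stop, and finish while holding the cap upright in the gripper, at least 5 cm above where it sat. Leave the core on its spindle, and leave the other roll with its cap and the things around alone.

Things in the scene. Friction and masses are not known exactly. Their poses are not given: they have to be found in the camera images.
- cap_core: the cap to remove, blue plastic, over the empty brown core. Origin: centre of its underside, z up along its axis. Skirt 40 mm diameter from z = 0 to 24 mm; above it the round fluted grip knob, 30 mm diameter, z = 24 to 52 mm (grip it there from above, at any yaw). A white index line on top of the knob runs from the axis towards +x. About 50 g, loose: only the thread holds it
- cap_roll: the identical cap over the other spindle, above the white label roll; stays where it is
- empty_core: empty brown cardboard core, tube 37 mm outside diameter, 30 mm bore, 38 mm high, standing on its disc round the spindle; origin at the centre of its underside
- mounted_roll: white label roll, 68 mm diameter, 39 mm high, on the other spindle; origin at the centre of its underside
- core_seat (a point): centre of the top face of the bare metal disc (76 mm diameter, 20 mm above the table) on which the empty core stands; z up on the spindle axis, x as the index line of a screwed-down cap. A screwed-down cap has its underside 40 mm above this point, its knob 64 to 92 mm above it
- holder: the grey steel base plate of the holder, fixed, 110 x 270 x 12 mm, origin at the centre of its underside; the two spindles stand 80 mm either side of it along its y (which one carries the core varies), and two 48 mm high guide rollers stand near its front edge (x = -43 mm, y = +-22 mm)
- new_roll: bystander: new white label roll on the table, 68 mm diameter, 39 mm high; origin at the centre of its underside
- stapler: bystander: red and black stapler, 139 x 34 x 52 mm; origin at the centre of its underside
- marker: bystander: blue and white felt marker lying down, 128 mm long, 17 mm thick; origin at its underside
- tally: bystander: grey hand tally counter, 69 x 48 x 20 mm; origin at its underside
- core_tip (a point): top of the spindle under cap_core, 60 mm above core_seat. Two-start thread, hand unknown: the wrong way the cap meets a firm stop within about 10 degrees; the right way it turns easily, climbs 6 mm in the first 90 degrees and stays where it is let go. It pulls straight up once turned 80 to 105 degrees; a second stop lies at 112. With a light (20 N) grip the pads just slip at a stop
- spindle_p: one of the two fixed aluminium spindles (26 mm diameter, 60 mm tall, origin at its foot on the axis, on a disc); which one stands under which cap varies. One of the two is left-handed, the other right-handed
- spindle_q: one of the two fixed aluminium spindles (26 mm diameter, 60 mm tall, origin at its foot on the axis, on a disc); which one stands under which cap varies. One of the two is left-handed, the other right-handed
There are look-alikes about, which are no part of the job. Leave any pink or yellow look-alike of the cap_core alone.

How it is judged:
By the outcome, as a careful person would: the job done as asked, in the order asked, and still so for the second after the job is handed in, while the arm keeps its last pose, push and grip.
It also fails if it takes over 48 s, if anything falls off the work surface, if the arm or the gripper's body presses on something with over 40 N, if the wrist force passes 120 N, or if a joint passes its speed limit or range.

## Robot

A 7-joint arm with a two-finger parallel gripper is mounted at the origin on the work surface; the furniture and walls round the work are solid. World frame = base frame: x ahead of the robot, y to its left, z up, the work surface at z = 0. Lengths are in mm, angles in rad, forces in N, time in s.
With the tool pointing down it reaches from about 425 to 1025 mm from the base axis. Payload 9.4 kg.
Tool frame: the origin (TCP) lies at the very end of the fingers, on their centre line; the grasp point (between the pads) lies 19 mm behind it; z points along the fingers, y is the line along which they close (so a half turn about z gives the same grasp; the last joint's range is limited). The gripper opens to 85 mm and grips with 20 to 120 N. Pads are 22 mm wide; open, the fingers measure 114 mm over their backs; the gripper's body (76 mm by 85 mm) begins 54 mm behind the grasp point. The pads swing forward as they close: fully open they stand 13 mm farther back than shut.
Start: joints at [1.19, 0.599, -0.003, 1.599, 0.002, 0.943, -0.08], TCP at [216.873, -691.802, 231.275] pointing down, gripper open.
Joint ranges: [-2.57, 2.57], [-0.35, 1.97], [-1.29, 1.29], [0.11, 2.56], [-1.05, 4.19], [0.11, 1.86], [-2.63, 2.63]. Speed limits (rad/s): [2.22, 2.22, 3.01, 3.01, 3.14, 3.14, 3.14].

## Interface

Orientations are given as a rotation vector (axis times angle).
In Python, from workcell import sensors, grab_frame, workorder gives the robot as it stands.
- The arm moves only by the tool arm_command, never from a script. Its argument "commands" is a list of rows, each a list of 2 entries, a list of its own where there are three numbers: the shift along the tool's x, y, z in cm, then the turn, a rotation vector about the tool's x, y, z in degrees. A call has exactly 8 rows; each row shifts and turns the commanded pose from where the row before left it, along the tool's axes as they then stand; what a row does not reach is not made up. A row lasts 1/10 s, in which the tool goes at most 50 mm and 8.59 degrees, less where a joint would pass 70% of its speed; a pose out of reach is approached as far as the arm can. A call is refused whole if a number of a shift passes 5 or a number of a turn 8.59, either way. A call with a gripper value outside its range is refused whole. "hand" is the finger opening in cm, from 0 to 8.54, set as the call begins (left out, the last holds). The fingers move at their own pace and stop on an object; "force" is the grip in N (left out, the last holds). Time passes only in rows, so rows that do not move let the fingers close, or fill a call up. It gives the time, the measured TCP pose, the force, the opening and the grip force at its end, in the units of the state.
- sensors.get_obs(): the state, without advancing time (a new reading comes with each control period).
- grab_frame(name): name is "side" or "top" or "wrist"; returns a dict with "image" (400x640x3 uint8, red, green, blue), "fovy" (degrees; the focal length in pixels is half the picture's height over the tangent of half this angle, whatever the lens; pixels are square), "cx", "cy" (the principal point, pixels), "distortion" ([k1, k2, p1, p2, k3] as OpenCV has them; the pictures are not rectified), "R" (3x3) and "t" (3): a world point X has camera coordinates R X + t; the wrist camera has in their place "tool_from_camera" (4x4, takes a point from camera to tool coordinates, whose origin is the TCP and whose axes are the flange's). Camera axes: x right, y down, z forward; pixel columns grow to the right and rows downward; lengths in mm; the calibration is good to about 2 mm. A picture is of the moment at which its call begins: read the wrist's pose just before it. There is no depth.
- workorder.job_done(): hands the job in; it is judged then, once.
The state is a dict: "t": time; "joint_positions": joint angles; "joint_velocities": joint speeds; "joint_efforts": joint torques, N m; "position": TCP position; "eef_rot": TCP orientation; "force": force on the tool from outside, world axes, zero at the start; "torque": the same for the moment, N m; "gripper_width": finger opening in mm; "finger_force": force on a finger pad.
Only numpy, scipy, OpenCV 4.12 (cv2) and the standard library are available. Lean on these libraries where they do the work, as an engineer would, in place of code of your own. Each camera call takes 0.05 s, during which the arm holds its last target. There are 200 camera calls.

## Working session

There is one attempt and no reset: what is moved stays moved. The work goes in short steps, Python scripts to look and compute and a tool call to move; the robot and the scene stay as the last step left them, time stands still between calls to the robot, and variables do not carry over. Pictures are saved under pics/ and viewed, at most 10 in all, crops included, and the job is handed in when it is done.

Besides the shell and the picture viewer there is one more tool, called after "Emit:" by a JSON object that holds its "name" and its "arguments". arm_command: Moves the arm, as the interface text tells. Its arguments: {"type":"object","properties":{"commands":{"type":"array"},"hand":{"type":"number"},"force":{"type":"number"}},"required":["commands"]}

```bash
mkdir -p pics; cat > h.py <<'E'
import numpy as np,cv2
from workcell import sensors,grab_frame,workorder
from scipy.spatial.transform import Rotation as Ro
def cam(f):
    h=f["image"].shape[0]; fl=h/2/np.tan(np.radians(f["fovy"])/2)
    return np.array([[fl,0,f["cx"]],[0,fl,f["cy"]],[0,0,1.]]),np.array(f["distortion"],float)
def ext(f,o=None):
    if "R" in f: return np.array(f["R"]),np.array(f["t"]).ravel()
    T=np.array(f["tool_from_camera"]); W=np.eye(4); W[:3,:3]=Ro.from_rotvec(o["eef_rot"]).as_matrix(); W[:3,3]=o["position"]
    M=np.linalg.inv(W@T); return M[:3,:3],M[:3,3]
def plane(f,uv,z,o=None):
    K,d=cam(f);R,t=ext(f,o)
    p=cv2.undistortPoints(np.array(uv,float).reshape(-1,1,2),K,d).reshape(-1,2)
    D=np.c_[p,np.ones(len(p))]@R; C=-R.T@t
    return C+D*((z-C[2])/D[:,2])[:,None]
def save(n,im): cv2.imwrite(f"pics/{n}.png",im[:,:,::-1])
E
python3 - <<'E'
from h import *
o=sensors.get_obs();print(o)
a=grab_frame("top");b=grab_frame("side");c=grab_frame("wrist")
import pickle;pickle.dump((a,b,c,o),open("f0.pkl","wb"))
for n,f in (("top",a),("side",b)):
    save(n,f["image"]);R,t=ext(f);print(n,-R.T@t)
E
```

```text
{'t': 0.0, 'joint_positions': array([ 1.19028423,  0.60014413, -0.00255453,  1.60013371,  0.00179546,
        0.94287193, -0.07978371]), 'joint_velocities': array([-3.88846691e-04, -1.00332987e-04, -1.06272812e-03,  7.60920019e-04,
       -1.40108662e-03,  8.79598563e-05, -4.87456379e-04]), 'joint_efforts': array([ 1.04274627e-04, -7.76457739e+01,  1.56491172e+00, -2.58012754e+01,
        1.23386687e-02,  8.91078467e-03,  4.69387196e-07]), 'position': array([ 216.74372112, -691.35430184,  230.40168006]), 'eef_rot': array([-3.10390218e+00, -4.75291388e-01,  5.73830007e-04]), 'force': array([ 0.28801755, -0.00654117, -0.92017239]), 'torque': array([-0.01442448, -0.04308617,  0.01597612]), 'finger_force': 0.0, 'gripper_width': 85.45425636010593}
top [ 420.53701569   -8.76312327 1553.55575078]
side [ 422.94009783 -832.59499631  747.45746942]
```

View pics/top.png

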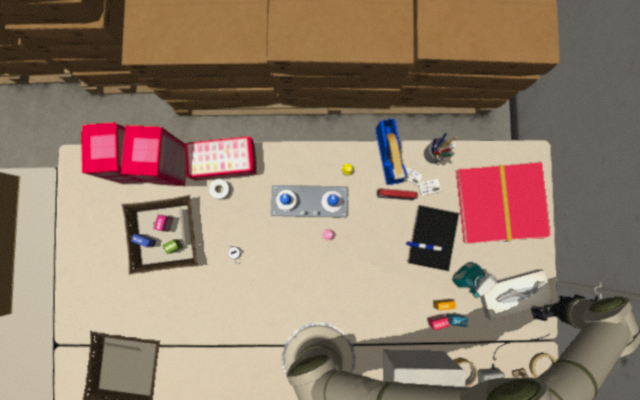

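View pics/side.png

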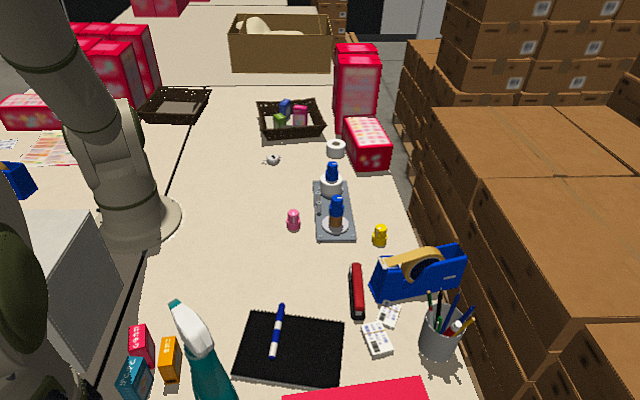

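The top view has blue caps at (286,199) and (333,200), a pink look-alike at (328,234) and a yellow one at (347,169). The blue tape dispenser is at (390,150). In the side view the cap at (337,205) sits over a brown core, and the one at (331,172) is over the white roll. The target is therefore top (333,200), side (337,205). I'll measure it and check a close crop.

```bash
python3 - <<'E'
from h import *
import pickle
a,b,c,o=pickle.load(open("f0.pkl","rb"))
def blue(f,x0,x1,y0,y1):
    h=cv2.cvtColor(f["image"],cv2.COLOR_RGB2HSV);m=cv2.inRange(h,(100,120,60),(125,255,255))
    k=np.zeros_like(m);k[y0:y1,x0:x1]=m[y0:y1,x0:x1]
    n,l,s,ce=cv2.connectedComponentsWithStats(k);return [(s[i],ce[i]) for i in range(1,n) if s[i][4]>15]
for r in blue(a,270,350,185,215): print("top",r, plane(a,[r[1]],95)[0], plane(a,[r[1]],112)[0])
for r in blue(b,310,360,150,235): print("side",r)
# plate yaw: grey plate corners
h=cv2.cvtColor(a["image"],cv2.COLOR_RGB2HSV);m=cv2.inRange(h,(95,20,60),(125,110,200));k=np.zeros_like(m);k[175:225,260:360]=m[175:225,260:360]
p=np.argwhere(k)[:,::-1].astype(float);w=plane(a,p,12)[:,:2].astype(np.float32)
print(len(p),cv2.minAreaRect(w))
A=cv2.resize(a["image"][175:225,262:362],None,fx=8,fy=8,interpolation=cv2.INTER_CUBIC)[:, :400*2]
B=cv2.resize(b["image"][150:250,270:400],None,fx=4,fy=4,interpolation=cv2.INTER_CUBIC)
A=cv2.resize(A,(520,260));B=cv2.resize(B,(520,340))
cv2.imwrite("pics/crop.png",np.vstack([A,B])[:,:,::-1])
T=np.array(c["tool_from_camera"]);print(T, c["fovy"])
E
```

```text
top (array([280, 194,  11,  10,  75], dtype=int32), array([285.30666667, 199.14666667])) [553.57451202 102.58922447  95.        ] [552.02391141 101.29137219 112.        ]
top (array([328, 195,  10,  11,  79], dtype=int32), array([332.39240506, 200.02531646])) [549.27471002 -54.37172402  95.        ] [547.77422518 -53.84013912 112.        ]
side (array([326, 162,  12,  20, 190], dtype=int32), array([331.62105263, 171.67368421]))
side (array([329, 194,  15,  23, 264], dtype=int32), array([335.9469697 , 205.94318182]))
49 ((557.38671875, 21.875747680664062), (197.3131561279297, 42.46051788330078), 89.50933837890625)
[[-2.96264489e-04 -9.50729829e-01 -3.10020491e-01  8.04229296e+01]
 [ 9.99999659e-01 -4.24982981e-05 -8.25300246e-04  1.70751357e-02]
 [ 7.71462218e-04 -3.10020630e-01  9.50729517e-01 -1.42029555e+02]
 [ 0.00000000e+00  0.00000000e+00  0.00000000e+00  1.00000000e+00]] 65.98876624189994
```

View pics/crop.png

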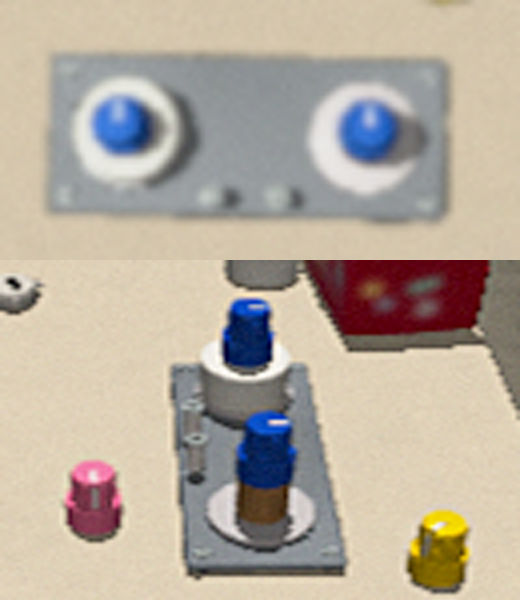

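The crop confirms it: the right-hand cap in the top view (-y side) sits over the brown core. It is at about (548,-54), with the knob at z 84–112. I'll lift, go there high up, then refine with the wrist camera.

Emit:
{"name": "arm_command", "arguments": {"commands": [[[0,0,-5],[0,0,0]],[[0,0,-4],[0,0,0]],[[3.5,-3.5,0],[0,0,0]],[[3.5,-3.5,0],[0,0,0]],[[3.5,-3.5,0],[0,0,0]],[[3.5,-3.5,0],[0,0,0]],[[3.5,-3.5,0],[0,0,0]],[[3.5,-3.5,0],[0,0,0]]], "hand": 8.5, "force": 20}}

```text
t: 0.95
position: [354.9, -426.7, 321.2]
eef_rot: [3.105, 0.475, -0.0]
force: [1.0, 0.0, 0.1]
gripper_width: 84.9
finger_force: 0.0
```

Emit:
{"name": "arm_command", "arguments": {"commands": [[[3.5,-3.5,0],[0,0,0]],[[3.5,-3.5,0],[0,0,0]],[[3.5,-3.5,0],[0,0,0]],[[3.5,-3.5,0],[0,0,0]],[[3.5,-3.5,0],[0,0,0]],[[3.5,-3.5,0],[0,0,0]],[[3.5,-3.5,0],[0,0,0]],[[3.5,-3.5,0],[0,0,0]]]}}

```text
t: 1.75
position: [538.3, -75.8, 321.3]
eef_rot: [3.105, 0.475, -0.0]
force: [1.6, -0.8, 0.2]
gripper_width: 85.0
finger_force: 0.0
```

Emit:
{"name": "arm_command", "arguments": {"commands": [[[0,0,0],[0,0,-8.4]],[[0,0,0],[0,0,-8.4]],[[0,0,0],[0,0,-8.4]],[[0,0,0],[0,0,-8.4]],[[0,0,0],[0,0,-8.4]],[[0,0,0],[0,0,-8.4]],[[0,0,0],[0,0,-8.4]],[[0,0,0],[0,0,-8.2]]]}}

```text
t: 2.55
position: [537.6, -77.7, 321.1]
eef_rot: [-2.321, -2.117, 0.001]
force: [-0.6, 0.7, -0.2]
gripper_width: 85.0
finger_force: 0.0
```

```bash
cat > st.py <<'E'
from h import *
o=sensors.get_obs();R=Ro.from_rotvec(o["eef_rot"]).as_matrix()
print(o["t"],o["position"].round(1),"yaw",np.degrees(np.arctan2(R[1,0],R[0,0])).round(2),"z",R[:,2].round(4),"q",o["joint_positions"].round(3),"F",o["force"].round(1),"T",o["torque"].round(2),o["gripper_width"],o["finger_force"])
def shift(tx,ty,tz): print("tool shift cm",(R.T@(np.array([tx,ty,tz])-o["position"])/10).round(2))
E
python3 -c "
from st import *
shift(548.5,-54,215)"
```

```text
2.55 [537.6 -77.7 321.1] yaw 84.75 z [-4.e-04 -1.e-04 -1.e+00] q [ 0.403  0.317 -0.478  1.887  0.173  0.979 -0.243] F [-0.6  0.7 -0.2] T [-0.   -0.04  0.02] 84.99073539948219 0.0
tool shift cm [ 2.46  0.87 10.61]
```

Emit:
{"name": "arm_command", "arguments": {"commands": [[[1.2,0.4,4],[0,0,0]],[[1.2,0.5,4],[0,0,0]],[[0,0,2.6],[0,0,0]],[[0,0,0],[0,0,0]],[[0,0,0],[0,0,0]],[[0,0,0],[0,0,0]],[[0,0,0],[0,0,0]],[[0,0,0],[0,0,0]]]}}

```text
t: 3.35
position: [549.6, -54.9, 216.4]
eef_rot: [2.327, 2.109, 0.002]
force: [0.2, 0.3, 0.5]
gripper_width: 85.1
finger_force: 0.0
```

```bash
cat > w.py <<'E'
from st import *
import sys
c=grab_frame("wrist");save(sys.argv[1],c["image"])
h=cv2.cvtColor(c["image"],cv2.COLOR_RGB2HSV);m=cv2.inRange(h,(100,110,50),(128,255,255))
n,l,s,ce=cv2.connectedComponentsWithStats(m)
for i in range(1,n):
    if s[i][4]>800:
        k=(l==i).astype(np.uint8);cs,_=cv2.findContours(k,0,1);ct=max(cs,key=cv2.contourArea)
        print(s[i],ce[i],"hull px")
E
python3 w.py w1
```

```text
3.35 [549.6 -54.9 216.4] yaw 84.38 z [ 1.9e-03 -4.0e-04 -1.0e+00] q [ 0.315  0.442 -0.441  1.995  0.27   0.759 -0.384] F [0.2 0.3 0.5] T [-0.04  0.03 -0.03] 85.1190376538162 0.0
[ 306  169   42   46 1234] [325.60048622 191.92787682] hull px
```

View pics/w1.png

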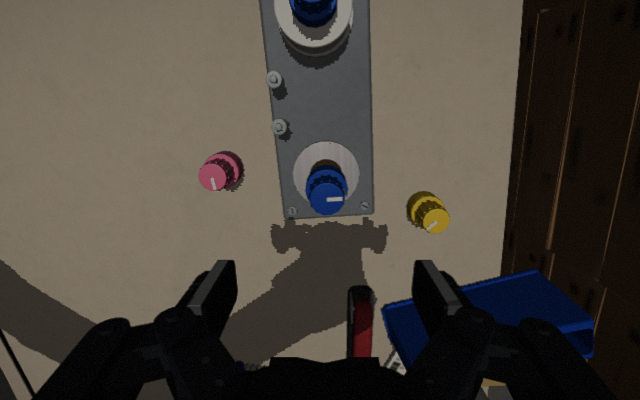

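The wrist view shows the target knob top, with its index line starting on the axis, at about (327,199). Pink is at (213,178) and yellow at (437,220), both clear of the fingers.

```bash
python3 - <<'E'
from st import *
c=grab_frame("wrist");h=cv2.cvtColor(c["image"],cv2.COLOR_RGB2HSV)
v=h[:,:,2];sub=c["image"][160:220,300:355]
# bright top face (incl. white line)
m=cv2.inRange(h,(100,110,110),(128,255,255))|cv2.inRange(h,(0,0,150),(180,90,255))
k=np.zeros_like(m);k[178:218,304:352]=m[178:218,304:352]
save("x",sub)
for thr in (90,110,130,150):
    b=((h[:,:,0]>100)&(h[:,:,0]<128)&(h[:,:,1]>110)&(v>thr));b[:165]=0;b[225:]=0;b[:,:300]=0;b[:,355:]=0
    p=np.argwhere(b)[:,::-1];
    if len(p)>50: 
        (x,y),r=cv2.minEnclosingCircle(p.astype(np.float32));print(thr,len(p),(x,y),r,p.min(0),p.max(0))
w=((h[:,:,1]<90)&(v>140));w[:185]=0;w[212:]=0;w[:,:312]=0;w[:,350:]=0
p=np.argwhere(w)[:,::-1];print("line",len(p),p.min(0),p.max(0),p.mean(0))
K=plane(c,[[326.5,199],[327,199],[343,198.5]],112,o);print(K)
b=plane(c,[[310,199],[344,199]],112,o);print(np.linalg.norm(b[0]-b[1]))
E
```

```text
3.4 [549.4 -54.8 216.2] yaw 84.38 z [ 1.5e-03 -3.0e-04 -1.0e+00] q [ 0.315  0.443 -0.441  1.995  0.27   0.759 -0.384] F [-0.2  0.4  0.3] T [ 0.05 -0.01  0.04] 84.85175771416519 0.0
90 975 (326.5, 191.98837280273438) 22.288251876831055 [306 170] [347 214]
line 45 [328 197] [341 200] [334.86666667 198.86666667]
[[552.59071819 -52.34591941 112.        ]
 [553.0074475  -52.38713789 112.        ]
 [566.37966056 -53.26883915 112.        ]]
28.478091639981916
```

Emit:
{"name": "arm_command", "arguments": {"commands": [[[0.26,0.29,3],[0,0,0]],[[0,0,3],[0,0,0]],[[0,0,1.6],[0,0,0]],[[0,0,0],[0,0,0]],[[0,0,0],[0,0,0]],[[0,0,0],[0,0,0]],[[0,0,0],[0,0,0]],[[0,0,0],[0,0,0]]]}}

```text
t: 4.25
position: [552.6, -52.5, 140.1]
eef_rot: [2.327, 2.109, 0.001]
force: [1.3, 1.1, 0.5]
gripper_width: 85.0
finger_force: 0.0
```

```bash
python3 w.py w2
```

```text
4.25 [552.6 -52.5 140.1] yaw 84.39 z [ 1.3e-03 -2.0e-04 -1.0e+00] q [ 0.261  0.546 -0.384  2.057  0.352  0.6   -0.464] F [1.3 1.1 0.5] T [-0.04  0.06 -0.04] 84.96013167236731 0.0
[ 295  196   57   59 1910] [321.65340314 227.83089005] hull px
```

View pics/w2.png

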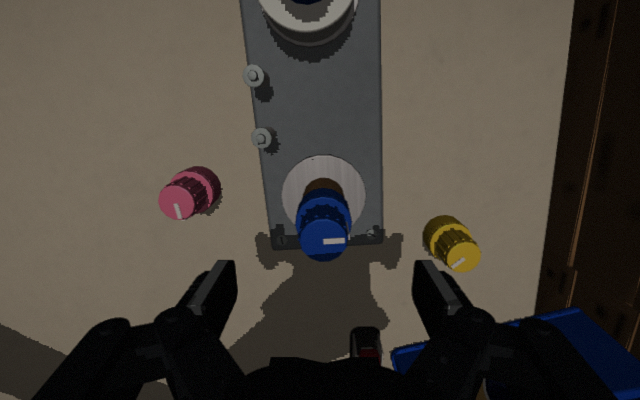

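```bash
python3 - <<'E'
from st import *
im=cv2.imread("pics/w2.png")[:,:,::-1];h=cv2.cvtColor(im,cv2.COLOR_RGB2HSV)
c=grab_frame("wrist")
b=((h[:,:,0]>100)&(h[:,:,0]<128)&(h[:,:,1]>110)&(h[:,:,2]>50))
for r in (215,220,225,230,235,240,245,250,255,260): 
    x=np.where(b[r,280:370])[0]+280; print(r,x.min() if len(x) else 0,x.max() if len(x) else 0)
print("T bottom",[ (x,np.where(b[200:290,x])[0].max()+200) for x in (310,320,324,328,338)])
K=plane(c,[[324.5,238.5],[324.5,239.5],[301,239],[348,239]],112,o);print(K)
shift(*(K[0][:2]),112)
d=K[3]-K[2];print(np.linalg.norm(d))
E
```

```text
4.3 [552.6 -52.5 139.9] yaw 84.4 z [ 1.2e-03 -2.0e-04 -1.0e+00] q [ 0.261  0.546 -0.384  2.057  0.352  0.6   -0.464] F [-0.2 -0.  -0. ] T [-0.    0.   -0.02] 85.30031046520197 0.0
215 297 349
220 296 350
225 295 350
230 297 349
235 300 347
240 298 346
245 300 345
250 302 343
255 0 0
260 0 0
T bottom [(310, np.int64(254)), (320, np.int64(253)), (324, np.int64(253)), (328, np.int64(252)), (338, np.int64(251))]
[[553.79706015 -50.87637326 112.        ]
 [553.73258756 -51.53395961 112.        ]
 [539.64490194 -49.81493058 112.        ]
 [567.88557724 -52.60213336 112.        ]]
tool shift cm [0.17 0.1  2.79]
28.37788294637317
```

Emit:
{"name": "arm_command", "arguments": {"commands": [[[0.12,0.05,1.3],[0,0,0]],[[0,0,1.3],[0,0,0]],[[0,0,1.3],[0,0,0]],[[0,0,0.9],[0,0,0]],[[0,0,0.5],[0,0,0]],[[0,0,0],[0,0,0]],[[0,0,0],[0,0,0]],[[0,0,0],[0,0,0]]]}}

```text
t: 5.15
position: [553.2, -51.2, 86.6]
eef_rot: [2.327, 2.11, 0.001]
force: [0.0, -0.5, 0.1]
gripper_width: 85.2
finger_force: 0.0
```

Emit:
{"name": "arm_command", "arguments": {"commands": [[[0,0,0],[0,0,0]],[[0,0,0],[0,0,0]],[[0,0,0],[0,0,0]],[[0,0,0],[0,0,0]],[[0,0,0],[0,0,0]],[[0,0,0],[0,0,0]],[[0,0,0],[0,0,0]],[[0,0,0],[0,0,0]]], "hand": 2, "force": 20}}

```text
t: 5.95
position: [552.9, -51.2, 86.4]
eef_rot: [2.327, 2.11, 0.0]
force: [-1.2, -0.6, 5.5]
gripper_width: 29.3
finger_force: 21.2
```

```bash
python3 w.py w3
```

```text
5.95 [552.9 -51.2  86.4] yaw 84.4 z [ 2.e-04 -1.e-04 -1.e+00] q [ 0.215  0.623 -0.326  2.092  0.412  0.487 -0.519] F [-1.2 -0.6  5.5] T [-0.08  0.19  0.03] 29.256546181815516 21.15051358938217
[293 226  64  31 812] [324.16256158 238.25985222] hull px
```

View pics/w3.png

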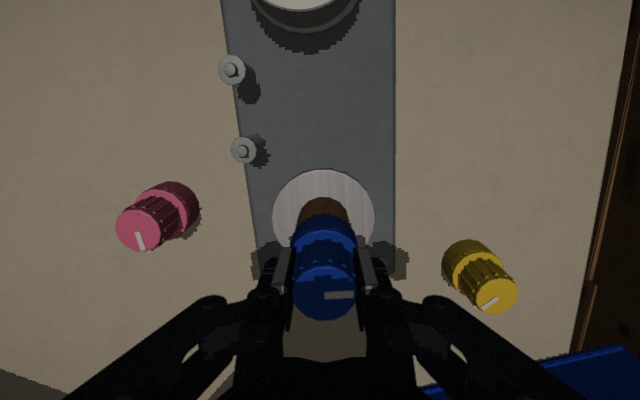

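Gripped at 29 mm opening; the knob sits between the pads at (325,290), and the index line points to the right at (340,295). Now a gentle trial counter-clockwise, watching the torque.

Emit:
{"name": "arm_command", "arguments": {"commands": [[[0,0,0],[0,0,-1]],[[0,0,0],[0,0,-1]],[[0,0,0],[0,0,-1]],[[0,0,0],[0,0,-1]],[[0,0,0],[0,0,-1]],[[0,0,0],[0,0,0]],[[0,0,0],[0,0,0]],[[0,0,0],[0,0,0]]]}}

```text
t: 6.8
position: [553.0, -51.1, 86.5]
eef_rot: [2.233, 2.21, 0.0]
force: [-0.3, 0.7, 5.9]
gripper_width: 29.4
finger_force: 21.2
```

```bash
python3 st.py
```

```text
6.8 [553.  -51.1  86.5] yaw 89.41 z [ 3.e-04 -0.e+00 -1.e+00] q [ 0.231  0.626 -0.35   2.091  0.438  0.494 -0.459] F [-0.3  0.7  5.9] T [-0.01  0.21 -0.01] 29.405654397923566 21.208721101284027
```

Emit:
{"name": "arm_command", "arguments": {"commands": [[[0,0,0],[0,0,-1]],[[0,0,0],[0,0,-1]],[[0,0,0],[0,0,-1]],[[0,0,0],[0,0,-1]],[[0,0,0],[0,0,0]],[[0,0,0],[0,0,0]],[[0,0,0],[0,0,0]],[[0,0,0],[0,0,0]]]}}

```text
t: 7.6
position: [553.0, -51.1, 86.5]
eef_rot: [2.154, 2.286, 0.0]
force: [-1.1, 0.1, 5.1]
gripper_width: 29.0
finger_force: 21.2
```

```bash
python3 st.py; python3 - <<'E'
from h import *
c=grab_frame("wrist");im=c["image"]
h=cv2.cvtColor(im,cv2.COLOR_RGB2HSV)
for n,i in (("w3",cv2.imread("pics/w3.png")[:,:,::-1]),("now",im)):
    h=cv2.cvtColor(np.ascontiguousarray(i),cv2.COLOR_RGB2HSV);w=((h[:,:,1]<120)&(h[:,:,2]>90));w[:275]=0;w[318:]=0;w[:,:303]=0;w[:,356:]=0
    p=np.argwhere(w)[:,::-1];print(n,len(p),p.min(0),p.max(0),cv2.fitLine(p.astype(np.float32),2,0,.01,.01).ravel())
save("w4",im)
E
```

```text
7.6 [553.  -51.1  86.5] yaw 93.41 z [ 3.e-04  0.e+00 -1.e+00] q [ 0.244  0.629 -0.37   2.09   0.459  0.5   -0.409] F [-1.1  0.1  5.1] T [ 0.07  0.25 -0.01] 29.01225237725078 21.2119522690773Traceback (most recent call last):
  File "<stdin>", line 6, in <module>
    return umr_minimum(a, axis, None, out, keepdims, initial, where)
ValueError: zero-size array to reduction operation minimum which has no identity
```

```bash
cat > ln.py <<'E'
from st import *
import sys
c=grab_frame("wrist");save(sys.argv[1],c["image"])
for n in ("w3",sys.argv[1]):
    i=cv2.imread(f"pics/{n}.png")
    r=i[:,:,2].astype(int);w=(r>70);w[:280]=0;w[312:]=0;w[:,:310]=0;w[:,354:]=0
    p=np.argwhere(w)[:,::-1];
    print(n,len(p),p.min(0) if len(p) else r[285:305,315:355].max(),p.max(0) if len(p) else 0,cv2.fitLine(p.astype(np.float32),2,0,.01,.01).ravel() if len(p)>3 else 0)
E
python3 ln.py w4
```

```text
7.65 [553.  -51.1  86.4] yaw 93.41 z [ 2.e-04  0.e+00 -1.e+00] q [ 0.244  0.629 -0.37   2.09   0.459  0.5   -0.41 ] F [-1.7 -0.2  6. ] T [-0.05  0.19  0.  ] 28.870863669384377 21.212558448314667
w3 4 [335 293] [344 295] [9.983613e-01 5.722512e-02 3.395000e+02 2.942500e+02]
w4 3 [330 292] [344 296] 0
```

Emit:
{"name": "arm_command", "arguments": {"commands": [[[0,0,0],[0,0,-1]],[[0,0,0],[0,0,-1]],[[0,0,0],[0,0,-1]],[[0,0,0],[0,0,0]],[[0,0,0],[0,0,0]],[[0,0,0],[0,0,0]],[[0,0,0],[0,0,0]],[[0,0,0],[0,0,0]]]}}

```text
t: 8.5
position: [553.0, -51.0, 86.5]
eef_rot: [2.094, 2.342, 0.0]
force: [0.0, 0.5, 5.1]
gripper_width: 29.0
finger_force: 21.2
```

```bash
python3 ln.py w5
```

```text
8.5 [553.  -51.   86.5] yaw 96.41 z [ 3.e-04  1.e-04 -1.e+00] q [ 0.254  0.631 -0.384  2.09   0.475  0.505 -0.372] F [0.  0.5 5.1] T [ 0.04  0.2  -0.01] 29.017806608432345 21.218712329864502
w3 4 [335 293] [344 295] [9.983613e-01 5.722512e-02 3.395000e+02 2.942500e+02]
w5 2 [329 296] [333 297] 0
```

```bash
python3 - <<'E'
import cv2,numpy as np
a=[cv2.resize(np.clip(cv2.imread(f"pics/{n}.png")[220:330,265:385].astype(float)*1.8,0,255).astype(np.uint8),None,fx=3.3,fy=3.3,interpolation=cv2.INTER_CUBIC) for n in ("w3","w5")]
cv2.imwrite("pics/cmp.png",np.hstack(a))
E
```

```text
(no output)
```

View pics/cmp.png

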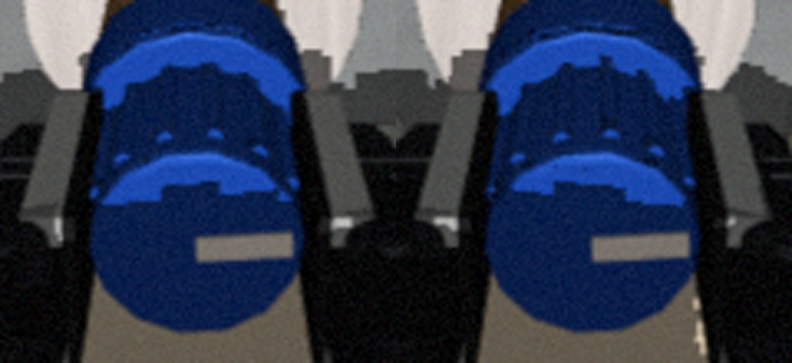

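The index line is in the same place in the tool, so the cap turned 12° with the gripper and met no torque. I'll go back and gently feel the other way too, as asked.

Emit:
{"name": "arm_command", "arguments": {"commands": [[[0,0,0],[0,0,2]],[[0,0,0],[0,0,2]],[[0,0,0],[0,0,2]],[[0,0,0],[0,0,2]],[[0,0,0],[0,0,2]],[[0,0,0],[0,0,2]],[[0,0,0],[0,0,1]],[[0,0,0],[0,0,0]]]}}

```text
t: 9.35
position: [553.4, -51.2, 86.5]
eef_rot: [2.346, 2.089, 0.001]
force: [0.4, -0.4, 4.9]
gripper_width: 29.4
finger_force: 21.2
```

```bash
python3 st.py
```

```text
9.35 [553.4 -51.2  86.5] yaw 83.36 z [ 9.e-04 -1.e-04 -1.e+00] q [ 0.211  0.623 -0.321  2.092  0.406  0.485 -0.532] F [ 0.4 -0.4  4.9] T [-0.11 -0.18  0.04] 29.437163607751256 21.221086084842682
```

Emit:
{"name": "arm_command", "arguments": {"commands": [[[0,0,0],[0,0,1]],[[0,0,0],[0,0,0.5]],[[0,0,0],[0,0,0]],[[0,0,0],[0,0,0]],[[0,0,0],[0,0,0]],[[0,0,0],[0,0,0]],[[0,0,0],[0,0,0]],[[0,0,0],[0,0,0]]]}}

```text
t: 10.15
position: [553.4, -51.2, 86.5]
eef_rot: [2.373, 2.058, 0.001]
force: [1.5, -0.9, 4.8]
gripper_width: 29.0
finger_force: 21.2
```

```bash
python3 st.py
```

```text
10.15 [553.4 -51.2  86.5] yaw 81.89 z [ 9.e-04 -0.e+00 -1.e+00] q [ 0.206  0.622 -0.314  2.092  0.398  0.483 -0.55 ] F [ 1.5 -0.9  4.8] T [-0.13 -0.14  0.06] 28.987070530850627 21.210173070430756
```

Emit:
{"name": "arm_command", "arguments": {"commands": [[[0,0,0],[0,0,1]],[[0,0,0],[0,0,1]],[[0,0,0],[0,0,0]],[[0,0,0],[0,0,0]],[[0,0,0],[0,0,0]],[[0,0,0],[0,0,0]],[[0,0,0],[0,0,0]],[[0,0,0],[0,0,0]]]}}

```text
t: 10.95
position: [553.4, -51.3, 86.5]
eef_rot: [2.408, 2.017, 0.001]
force: [0.9, -0.4, 5.8]
gripper_width: 29.3
finger_force: 21.2
```

```bash
python3 st.py
```

```text
10.95 [553.4 -51.3  86.5] yaw 79.89 z [ 9.e-04 -1.e-04 -1.e+00] q [ 0.2    0.621 -0.305  2.093  0.388  0.48  -0.574] F [ 0.9 -0.4  5.8] T [-0.19 -0.22  0.03] 29.26780699541589 21.196183562278748
```

Emit:
{"name": "arm_command", "arguments": {"commands": [[[0,0,0],[0,0,1]],[[0,0,0],[0,0,1]],[[0,0,0],[0,0,0]],[[0,0,0],[0,0,0]],[[0,0,0],[0,0,0]],[[0,0,0],[0,0,0]],[[0,0,0],[0,0,0]],[[0,0,0],[0,0,0]]]}}

```text
t: 11.75
position: [553.4, -51.4, 86.5]
eef_rot: [2.443, 1.974, 0.001]
force: [1.4, -1.6, 5.0]
gripper_width: 29.2
finger_force: 21.2
```

```bash
python3 st.py
```

```text
11.75 [553.4 -51.4  86.5] yaw 77.89 z [ 1.e-03 -3.e-04 -1.e+00] q [ 0.193  0.62  -0.295  2.093  0.377  0.478 -0.598] F [ 1.4 -1.6  5. ] T [-0.3  -0.16  0.04] 29.155993466244546 21.182963848114014
```

Emit:
{"name": "arm_command", "arguments": {"commands": [[[0,0,0],[0,0,1]],[[0,0,0],[0,0,1]],[[0,0,0],[0,0,1]],[[0,0,0],[0,0,0]],[[0,0,0],[0,0,0]],[[0,0,0],[0,0,0]],[[0,0,0],[0,0,0]],[[0,0,0],[0,0,0]]]}}

```text
t: 12.55
position: [553.5, -51.6, 86.5]
eef_rot: [2.493, 1.91, 0.001]
force: [0.9, -2.5, 4.8]
gripper_width: 29.1
finger_force: 21.2
```

```bash
cat > ln.py <<'E'
from st import *
import sys
c=grab_frame("wrist");save(sys.argv[1],c["image"])
for n in ("w3","w5",sys.argv[1]):
    i=cv2.imread(f"pics/{n}.png");r=cv2.GaussianBlur(i,(3,3),0)[:,:,2].astype(int);w=(r>38).astype(np.uint8);w[:282]=0;w[316:]=0;w[:,:308]=0;w[:,354:]=0
    k,l,s,ce=cv2.connectedComponentsWithStats(w);j=1+np.argmax(s[1:,4]);p=np.argwhere(l==j)[:,::-1].astype(np.float32)
    print(n,s[j],ce[j].round(1),"minrect",cv2.minAreaRect(p))
E
python3 ln.py w6
```

```text
12.55 [553.5 -51.6  86.5] yaw 74.91 z [ 1.e-03 -4.e-04 -1.e+00] q [ 0.184  0.618 -0.281  2.094  0.361  0.474 -0.634] F [ 0.9 -2.5  4.8] T [-0.42 -0.23  0.21] 29.079066117208452 21.168715953826904
w3 [324 291  30   8 213] [338.6 294.5] minrect ((338.5, 294.5), (7.0, 29.0), 90.0)
w5 [324 291  30   8 213] [338.5 294.5] minrect ((338.5, 294.5), (7.0, 29.0), 90.0)
w6 [324 291  30   8 214] [338.5 294.4] minrect ((338.5, 294.5), (7.0, 29.0), 90.0)
```

The clockwise way meets the stop about 9.5° from the start (Tz 0.21, no slip), so it unscrews counter-clockwise. I'll back off and unscrew to about 92° from the start pose, climbing with the thread.

Emit:
{"name": "arm_command", "arguments": {"commands": [[[0,0,0],[0,0,-5]],[[0,0,0],[0,0,-5]],[[0,0,-0.03],[0,0,-5]],[[0,0,-0.03],[0,0,-5]],[[0,0,-0.03],[0,0,-5]],[[0,0,-0.03],[0,0,-5]],[[0,0,-0.03],[0,0,-5]],[[0,0,-0.03],[0,0,-5]]]}}

```text
t: 13.4
position: [552.2, -51.1, 87.6]
eef_rot: [-1.684, -2.65, 0.001]
force: [0.2, 0.3, 1.2]
gripper_width: 29.3
finger_force: 20.8
```

```bash
python3 ln.py w7 | grep -v w[35]
```

```text
13.4 [552.2 -51.1  87.6] yaw 115.13 z [-1.4e-03  2.0e-04 -1.0e+00] q [ 0.316  0.644 -0.477  2.085  0.565  0.541 -0.135] F [0.2 0.3 1.2] T [ 0.18  0.2  -0.02] 29.32203970712301 20.75881987810135
w7 [324 291  30   8 215] [338.6 294.4] minrect ((338.5, 294.5), (7.0, 29.0), 90.0)
```

Emit:
{"name": "arm_command", "arguments": {"commands": [[[0,0,-0.03],[0,0,-5]],[[0,0,-0.03],[0,0,-5]],[[0,0,-0.03],[0,0,-5]],[[0,0,-0.03],[0,0,-5]],[[0,0,-0.03],[0,0,-5]],[[0,0,-0.03],[0,0,-5]],[[0,0,-0.03],[0,0,-5]],[[0,0,-0.03],[0,0,-5]]]}}

```text
t: 14.25
position: [551.6, -51.2, 90.0]
eef_rot: [-0.679, -3.065, 0.001]
force: [-4.0, 0.6, 3.5]
gripper_width: 29.3
finger_force: 21.0
```

```bash
python3 ln.py w8| grep -v w[35]
```

```text
14.25 [551.6 -51.2  90. ] yaw 155.02 z [-2.5e-03 -3.0e-04 -1.0e+00] q [ 0.441  0.685 -0.671  2.077  0.729  0.631  0.399] F [-4.   0.6  3.5] T [-0.02  0.75 -0.03] 29.276536711788424 21.047185957431793
w8 [324 290  30   9 234] [338.6 294.2] minrect ((338.51495361328125, 294.2992248535156), (7.840206146240234, 29.263442993164062), 87.1375961303711)
```

Emit:
{"name": "arm_command", "arguments": {"commands": [[[-0.08,0.04,-0.03],[0,0,-4.5]],[[0,0,-0.03],[0,0,-4.5]],[[0,0,-0.03],[0,0,-4.5]],[[0,0,-0.03],[0,0,-4]],[[0,0,-0.02],[0,0,-4]],[[0,0,0],[0,0,0]],[[0,0,0],[0,0,0]],[[0,0,0],[0,0,0]]]}}

```text
t: 15.1
position: [551.8, -52.1, 91.0]
eef_rot: [-0.106, -3.136, 0.002]
force: [-4.4, -1.7, -1.5]
gripper_width: 29.2
finger_force: 20.8
```

```bash
python3 ln.py w9| grep -v w[35]
```

```text
15.1 [551.8 -52.1  91. ] yaw 176.14 z [-0.0039 -0.0014 -1.    ] q [ 0.501  0.713 -0.768  2.071  0.801  0.687  0.698] F [-4.4 -1.7 -1.5] T [-0.55  1.18  0.01] 29.155806081714548 20.802594423294067
w9 [324 290  30  10 232] [338.7 294.3] minrect ((338.5213928222656, 294.3424377441406), (7.859663963317871, 29.31779670715332), 86.42366790771484)
```

Turned 91.7° with no slip. I'll take off the small side load, then pull straight up.

Emit:
{"name": "arm_command", "arguments": {"commands": [[[0.1,-0.04,0],[0,0,0]],[[0,0,0],[0,0,0]],[[0,0,-0.1],[0,0,0]],[[0,0,-0.1],[0,0,0]],[[0,0,-0.2],[0,0,0]],[[0,0,0],[0,0,0]],[[0,0,0],[0,0,0]],[[0,0,0],[0,0,0]]], "force": 30}}

```text
t: 15.95
position: [551.9, -52.1, 95.6]
eef_rot: [-0.101, -3.138, 0.002]
force: [-5.8, -3.7, -1.5]
gripper_width: 29.1
finger_force: 30.0
```

```bash
python3 ln.py w10| grep -v w[35]
```

```text
15.95 [551.9 -52.1  95.6] yaw 176.31 z [-0.0018 -0.001  -1.    ] q [ 0.507  0.707 -0.775  2.07   0.795  0.692  0.707] F [-5.8 -3.7 -1.5] T [-0.64  1.22 -0.02] 29.103979655654157 30.046339631080627
w10 [324 290  30   9 235] [338.7 294.2] minrect ((338.5, 294.0), (8.0, 29.0), 90.0)
```

Emit:
{"name": "arm_command", "arguments": {"commands": [[[0,0,-0.5],[0,0,0]],[[0,0,-0.5],[0,0,0]],[[0,0,-1],[0,0,0]],[[0,0,-1],[0,0,0]],[[0,0,-1.5],[0,0,0]],[[0,0,-1.5],[0,0,0]],[[0,0,-1.5],[0,0,0]],[[0,0,-1.5],[0,0,0]]]}}

```text
t: 16.8
position: [552.9, -51.5, 187.5]
eef_rot: [0.099, 3.139, -0.0]
force: [0.4, -0.2, -0.7]
gripper_width: 29.0
finger_force: 30.2
```

Emit:
{"name": "arm_command", "arguments": {"commands": [[[0,0,0],[0,0,0]],[[0,0,0],[0,0,0]],[[0,0,0],[0,0,0]],[[0,0,0],[0,0,0]],[[0,0,0],[0,0,0]],[[0,0,0],[0,0,0]],[[0,0,0],[0,0,0]],[[0,0,0],[0,0,0]]]}}

```text
t: 17.6
position: [552.7, -51.5, 185.8]
eef_rot: [-0.098, -3.14, -0.0]
force: [0.1, 0.2, -0.4]
gripper_width: 29.2
finger_force: 30.2
```

```bash
python3 ln.py w11| grep -v w[35]; python3 - <<'E'
from h import *
b=grab_frame("side")["image"];w=cv2.imread("pics/w11.png")[:,:,::-1]
B=cv2.resize(b[110:260,270:400],(390,450),interpolation=cv2.INTER_CUBIC);W=cv2.resize(w[150:400,180:460],(400,450))
save("fin",np.hstack([B,W]))
E
```

```text
17.6 [552.7 -51.5 185.8] yaw 176.41 z [-2.e-04  0.e+00 -1.e+00] q [ 0.597  0.601 -0.899  1.999  0.632  0.847  0.851] F [ 0.1  0.2 -0.4] T [-0.01  0.01  0.06] 29.206325726611635 30.203688740730286
w11 [324 290  30   9 241] [338.7 294.1] minrect ((338.5, 294.0), (8.0, 29.0), 90.0)
```

View pics/fin.png

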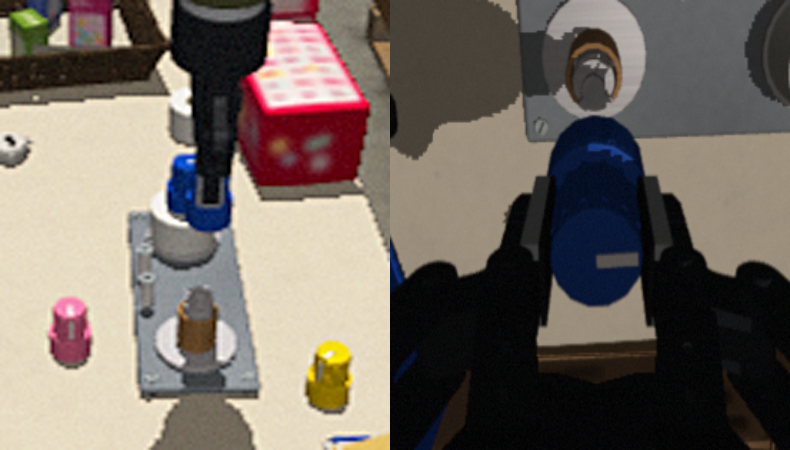

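The cap is held upright about 99 mm above its seat. The core is still on its spindle, and the other roll and cap are untouched.

```bash
python3 -c "
from workcell import workorder;print(workorder.job_done())"
```

```text
the job is handed in; nothing more can be done
None
```

The cap over the empty core is off and held upright in the gripper, about 99 mm above where it sat: clockwise it met the stop after about 9.5°, so I unscrewed it counter-clockwise (a right-hand thread), and the core is still on its spindle.

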